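# Clamp up the solid tortoise blank

### The job

Two tortoise blanks that look alike stand in the channel of the carving fixture; one is solid stone, the other a hollow casting: nudge to feel which is heavier and slide that one along the channel, without lifting it, until it drops into the sprung seat in the middle. Then push the clamp jaw up to it, firmly but without forcing it, until the blank sits snug between jaw and back fence, and last turn the lock knob clockwise until its pointer is at the index line. Leave the hollow blank standing in the channel, clear of the seat, and the other things where they are.

Things in the scene. Friction and masses are not known exactly. Their poses are not given: they have to be found in the camera images.
- fixture: fixed wooden board, x -145 to +65, y -210 to +210 mm, top face 30 mm above the bench; origin on the bench under the seat's centre. Along y runs an open-ended channel 76 mm wide (x -38 to +38), its floor the top face; on its +x side a back fence 25 mm high, 20 thick, on its -x side a front rail 12 high, 12 thick. A short black index line is drawn beside the lock knob
- seat (a joint): square steel seat plate in a 76 x 76 mm pocket (fixture x, y -38 to +38) in mid-channel, flush with the floor at 0; it yields downward on a spring, to 0.006 m. The solid blank, once fully on it, takes it all the way down, so the blank drops in and the pocket's edges catch it; the hollow blank's weight does not move it
- jaw (a joint): dark steel clamp jaw at the front middle of the fixture, slides along fixture +x to the seat, in m; 0 = fully open, starts 0 to 0.018, stays where it is left (2 N to slide; about 9 N when it moves a blank too; press it home with 15 to 25 N, over 45 N harms the stone). About 0.040 when a blank is snug between jaw and back fence
- jaw_face (a point): centre of the jaw's front face, 27 mm above the board top. The jaw is 56 mm wide (y), 40 mm deep (its flat rear face is 40 mm behind this point, toward fixture -x) and spans 0 to 40 mm above the board top at the rear; its head clears the front rail
- lock (a joint): black lock knob on a grey base, at the front right corner of the fixture (fixture x -92, y -135 mm), turns clockwise seen from above, in rad; its bar has a white pointer line on one half, pointing to fixture -x at 0. Starts 0 to 0.3; the pointer meets the index line at 1.25; end stop at 2.2
- lock_grip (a point): point on the knob's axis at the height to grip its bar (42 mm long, 14 mm thick, 32 mm high, top 7 mm above this point)
- left_blank: tortoise blank: grey stone block 70 x 70 x 50 mm, a low rough tortoise on top (68 mm in all); origin at the centre of its underside, z up. Stands in the channel to the left (fixture +y) of the seat, square to it. One of the two looks-alike, not always the same, is solid (0.75 to 0.93 kg), the other hollow (about 0.17 kg)
- right_blank: tortoise blank: grey stone block 70 x 70 x 50 mm, a low rough tortoise on top (68 mm in all); origin at the centre of its underside, z up. Stands in the channel to the right (fixture -y) of the seat, square to it. One of the two looks-alike, not always the same, is solid (0.75 to 0.93 kg), the other hollow (about 0.17 kg)
- chisel: small chisel with a wooden handle, 130 mm long, lying on the front left of the fixture board; origin at its middle; to be left alone
- brush: dusting brush on the bench to the left, lying along its x; to be left alone
- mallet: hammer on the bench to the right, lying along its x; to be left alone
- riffler: flat steel scraper behind the fixture, lying along its x; to be left alone
- elephant: finished stone elephant, 60 x 50 mm base, 110 mm high, behind on the left; to be left alone
- offcut: stone offcut 70 x 50 x 35 mm, behind on the right; to be left alone
- pot: terracotta cup, 80 mm across, 90 mm high, far to the right; to be left alone
Not all that is in view belongs to the job. What is shaped like the left_blank but purple or yellow is not meant.

How it is judged:
By the outcome, as a careful person would: the job done as asked, in the order asked, and still so for the second after the job is handed in, with the robot touching nothing.
It also fails if it takes over 72 s, if anything falls off the work surface, if the arm or the gripper's body presses on something with over 40 N, if the wrist force passes 120 N, or if a joint passes its speed limit or range.

### The arm

A 7-joint arm with a two-finger parallel gripper is mounted at the origin on the work surface. World frame = base frame: x ahead of the robot, y to its left, z up, the work surface at z = 0. Lengths are in mm, angles in rad, forces in N, time in s.
With the tool pointing down it reaches from about 425 to 875 mm from the base axis. Payload 8.4 kg.
Tool frame: the origin (TCP) lies on the centre line of the jaws, within the pads' length; the fingertips stand 19 mm ahead of it and the grasp point (between the pads) is the TCP (tip_extent is the distance from the TCP to the fingertips, in mm); z points along the fingers, y is the direction in which the jaws open and shut (so a half turn about z gives the same grasp; the last joint's range is limited). The gripper opens to 87 mm and grips with 3 to 60 N. Pads are 19 mm wide; open, the fingers measure 117 mm over their backs; the gripper's body (75 mm by 190 mm) begins 51 mm behind the grasp point.
Start: joints at [1.236, 0.333, 0.04, 1.465, -0.013, 1.343, -0.059], TCP at [151.833, -631.99, 241.546] pointing down, gripper open.
Joint ranges: [-2.58, 2.58], [-0.38, 2.09], [-1.3, 1.39], [0.25, 2.4], [-1.5, 4.64], [0.08, 2.09], [-2.65, 2.65]. Speed limits (rad/s): [2.22, 2.22, 2.79, 2.79, 3.14, 3.14, 3.14].

### API

Orientations are given as a unit quaternion [w, x, y, z].
In Python, from station import * gives the robot as it stands. The module is installed in compiled form; this text tells all that it offers.
- The arm moves only by the tool arm_command, never from a script. Its argument "plan" is a list of rows, each an object with "jaw": the closure, from -1 (fully open) to 1 (shut); "offset": the shift along the tool's x, y, z in m, a list of three; "delta_rot": the turn, a rotation vector about the tool's x, y, z in rad, a list of three. A call has exactly 8 rows; each row is the pose to reach, as a shift and turn from the pose measured when the call began, along the tool's axes at that moment; what a row does not reach only later rows make up. A row lasts 1/8 s, in which the tool goes at most 62.5 mm and 10.7 degrees, less where a joint would pass 70% of its speed; a pose out of reach is approached as far as the arm can. A call with a gripper value outside its range is refused whole. The fingers move at their own pace and stop on an object; the grip force is fixed at half the most. Time passes only in rows, so rows that repeat a pose let the fingers close, or fill a call up. It gives the time, the measured TCP pose, the force and the opening at its end, in the units of the state.
- state(): the state, without advancing time (a new reading comes with each control period).
- camera(name): name is "scene" or "top"; returns a dict with "color" (400x640x3 uint8, red, green, blue), "intrinsics" (3x3 intrinsics, pixels), "position" and "attitude" of the camera in the world. Camera axes: x right, y up, looking along -z (the intrinsics and any distortion apply to the point x, -y, -z); pixel columns grow to the right and rows downward; lengths in mm; the calibration is good to about 2 mm. A picture is of the moment at which its call begins. There is no depth.
- sign_off(): hands the job in, once; it reports no verdict.
Trained networks look in the newest picture that a camera, given by its name, has taken for a name from the list of things; names that differ only in an ending like _2 or _b are one class to them, and where a whole thing is asked for, a point or a joint stands for the part that bears it (a point fixed in the world has none). Each returns a list of dicts, best first, with "conf" (0 to 1); they miss things now and then, are a little off and sometimes report something else, mostly with a low value. They report only what shows in the picture. A call takes as long as a camera call. They do not tell look-alikes from the thing itself.
- search_frame(camera, thing): "rect" ([left, top, right, bottom] in pixels, round what is visible of it).
- regions_of(camera, thing): "mask" (400x640 bool, what is visible of it) and "rect" ([left, top, right, bottom] in pixels, round what is visible of it).
- mark_of(camera, thing): "point" ([row, column] in pixels: a listed point, or the origin of a listed thing).
The state is a dict: "time_s": time; "joint_pos": joint angles; "joint_vel": joint speeds; "effort": joint torques, N m; "tcp_pos": TCP position; "tcp_rot": TCP orientation; "wrist_force": force on the tool from outside, world axes, zero at the start; "wrist_torque": the same for the moment, N m; "opening": finger opening in mm.
Only numpy, scipy, OpenCV 4.12 (cv2) and the standard library are available. Lean on these libraries where they do the work, as an engineer would, in place of code of your own. Each camera call takes 0.05 s, during which the arm holds its last target. There are 200 camera calls.

## Working session

There is one attempt and no reset: what is moved stays moved. The work goes in short steps, Python scripts to look and compute and a tool call to move; the robot and the scene stay as the last step left them, time stands still between calls to the robot, and variables do not carry over. Pictures are saved under pics/ and viewed, about 8 in all and at most 12, crops included, and the job is handed in when it is done.

Besides the shell and the picture viewer there is one more tool, called after "Call:" as a command line: name --argument value ..., lists and objects as JSON in quotes. arm_command: Moves the arm, as the interface text tells. Its arguments: {"type":"object","properties":{"plan":{"type":"array","items":{"type":"object","properties":{"jaw":{"type":"number"},"offset":{"type":"array","items":{"type":"number"}},"delta_rot":{"type":"array","items":{"type":"number"}}}}}},"required":["plan"]}

```bash
mkdir -p pics; cat > h.py <<'E'
from station import *
import numpy as np, cv2
from scipy.spatial.transform import Rotation as R
def rot(q): return R.from_quat([q[1],q[2],q[3],q[0]])
def ray(c,row,col):
    K=np.array(c["intrinsics"]); d=np.linalg.solve(K,[col,row,1.]); d=np.array([d[0],-d[1],-d[2]])
    return np.array(c["position"]), att(c).apply(d)
def att(c):
    a=np.array(c["attitude"]); return R.from_matrix(a) if a.shape==(3,3) else rot(a)
def at_z(c,row,col,z):
    p,d=ray(c,row,col); return p+d*(z-p[2])/d[2]
def proj(c,P):
    K=np.array(c["intrinsics"]); v=att(c).inv().apply(np.array(P,float)-c["position"]); v=v*[1,-1,-1]; u=K@v; return u[:2]/u[2]
E
python3 - <<'E'
from h import *
s=state(); print({k:np.round(v,3).tolist() for k,v in s.items()})
for n in("top","scene"):
    c=camera(n); cv2.imwrite(f"pics/{n}0.png",c["color"][:,:,::-1])
    print(n,c["position"],c["attitude"],c["intrinsics"],[k for k in c])
    for t,z in [("fixture",0),("left_blank",30),("right_blank",30),("jaw_face",57),("lock_grip",60),("jaw",50),("lock",60),("seat",30),("chisel",35),("mallet",10),("pot",0)]:
        for m in mark_of(n,t)[:3]: print(t,np.round(m["point"],1),round(m["conf"],2),np.round(at_z(c,*m["point"],z),1))
E
```

```text
{'time_s': 0.0, 'joint_pos': [1.236, 0.334, 0.04, 1.466, -0.013, 1.343, -0.058], 'joint_vel': [-0.001, -0.0, -0.001, 0.0, -0.001, -0.0, -0.001], 'effort': [0.0, -65.636, 1.335, -40.38, -0.06, 0.045, 0.0], 'tcp_pos': [151.717, -631.603, 240.672], 'tcp_rot': [-0.001, 0.993, 0.118, -0.0], 'wrist_force': [-0.697, 0.238, 0.089], 'wrist_torque': [-0.021, -0.064, 0.009], 'opening': 87.201}
top [ 285.40130002  -48.07956928 1265.38635832] [ 0.72820412  0.08241461 -0.07385227 -0.67636708] [[457.54307219   0.         323.70049742]
 [  0.         457.54307219 210.40244012]
 [  0.           0.           1.        ]] ['color', 'intrinsics', 'position', 'attitude']
left_blank [145.4 240.6] 0.91 [735.5 228.7  30. ]
left_blank [274.6 269.1] 0.82 [375.9 110.5  30. ]
left_blank [194.6 293.4] 0.64 [601.7  65.1  30. ]
right_blank [195.7 367.1] 0.91 [ 613.5 -140.1   30. ]
right_blank [229.1 281.9] 0.63 [502.   87.9  30. ]
jaw_face [218.5 332.9] 0.57 [536.2 -49.5  57. ]
lock_grip [226.8 380.1] 0.74 [ 522.2 -177.2   60. ]Traceback (most recent call last):
  File "<stdin>", line 7, in <module>
ValueError: it knows: brush, chisel, elephant, fixture, jaw_face, left_blank, lock_grip, mallet, offcut, pot, riffler, right_blank
```

```bash
python3 - <<'E'
from h import *
c=camera("top"); im=c["color"][:,:,::-1]
cv2.imwrite("pics/t1.png",cv2.resize(im[120:300,200:440],None,fx=3.3,fy=3.3,interpolation=cv2.INTER_CUBIC))
c=camera("scene"); cv2.imwrite("pics/s1.png",c["color"][:,:,::-1]); print(c["position"])
for t,z in [("left_blank",30),("right_blank",30),("jaw_face",57),("lock_grip",60)]:
        for m in mark_of("scene",t)[:3]: print(t,np.round(m["point"],1),round(m["conf"],2),np.round(at_z(c,*m["point"],z),1))
E
```

```text
[1292.13197584  153.05778291  783.86173125]
left_blank [191.4 386.6] 0.97 [407.4 121.   30. ]
left_blank [238.8 353.7] 0.76 [614.7  66.9  30. ]
left_blank [303.7 412.2] 0.55 [766.9 230.9  30. ]
right_blank [219.2 275. ] 0.57 [ 604.5 -150.4   30. ]
jaw_face [202.9 323.8] 0.75 [534.1 -34.5  57. ]
```

View pics/t1.png

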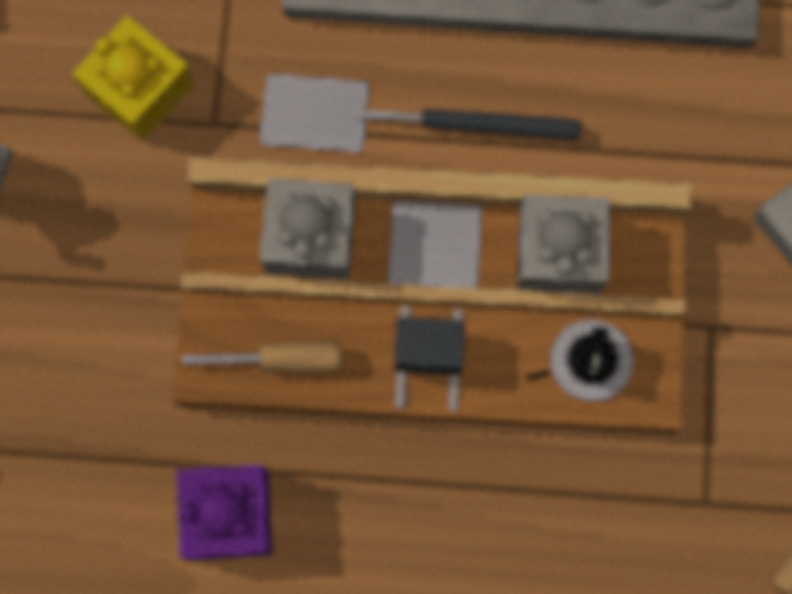

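View pics/s1.png

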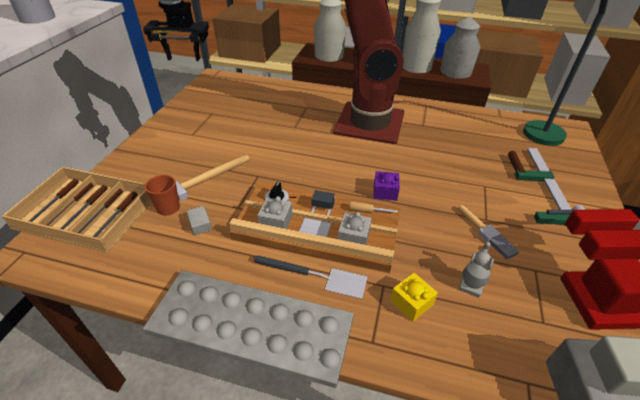

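The two grey blocks in the channel (full-picture px ≈ (293,189) and (371,193)) are the blanks. Purple (≈(267,275)) and yellow (≈(239,143)) are decoys outside the fixture. Next I fit the fixture pose.

```bash
cat >> h.py <<'E'
import json,os
if os.path.exists("fx.json"): FX=json.load(open("fx.json"))
def f2w(p,fx=None):
    a,b,t=fx or FX; p=np.array(p,float); return np.array([a+np.cos(t)*p[0]-np.sin(t)*p[1], b+np.sin(t)*p[0]+np.cos(t)*p[1],p[2]])
def w2f(p):
    a,b,t=FX; x,y=p[0]-a,p[1]-b; return np.array([np.cos(t)*x+np.sin(t)*y,-np.sin(t)*x+np.cos(t)*y,p[2]])
E
python3 - <<'E'
from h import *
from scipy.optimize import least_squares
c=camera("top")
pts=[((177,401),(-145,210,30)),((681,428),(-145,-210,30)),((190,160),(58,210,55)),((691,185),(58,-210,55)),((190,182),(38,210,55)),((690,207),(38,-210,55)),((183,275),(-38,210,42)),((686,299),(-38,-210,42)),((182,287),(-50,210,42)),((685,311),(-50,-210,42)),((392,202),(38,38,30)),((481,205),(38,-38,30))]
def res(f): return np.concatenate([proj(c,f2w(P,list(f)))-(np.array(q)/3.3+[200,120]) for q,P in pts])
r=least_squares(res,[580,-40,-.05],x_scale=[100,100,.1],loss="soft_l1"); print(r.x,np.round(r.fun.reshape(-1,2),1).tolist())
json.dump(list(r.x),open("fx.json","w")); import h; h.FX=list(r.x)
for n,t,z in [("top","left_blank",30),("top","right_blank",30),("top","jaw_face",57),("top","lock_grip",55)]:
    for m in mark_of(n,t): print(t,np.round(m["point"]),np.round(m["conf"],2),np.round(w2f(at_z(c,*m["point"],z)),1))
# block top face from crop px (z=80)
for q in [(265,180),(354,183),(350,265),(263,262),(521,196),(609,199),(605,281),(520,277)]: print("top corner",np.round(w2f(at_z(c,q[1]/3.3+120,q[0]/3.3+200,80)),1))
for q in [(397,319),(464,321),(464,372),(397,368)]: print("jaw z70",np.round(w2f(at_z(c,q[1]/3.3+120,q[0]/3.3+200,70)),1))
u=proj(c,f2w((-92,-135,60))); print(u)
x,y=u.astype(int); im=c["color"][:,:,::-1][y-25:y+25,x-35:x+25]
cv2.imwrite("pics/knob.png",cv2.resize(im,None,fx=9,fy=9,interpolation=cv2.INTER_CUBIC))
E
```

```text
[ 6.09888377e+02 -4.24919521e+01  2.23652091e-02] [[-1.0, 0.6], [0.5, 0.3], [-0.1, -0.2], [-0.1, -0.5], [-0.7, -0.0], [0.1, -0.2], [-0.2, -0.4], [0.2, -0.0], [-0.3, 0.2], [0.4, 0.6], [0.4, -0.5], [0.5, -0.1]]
left_blank [191. 291.] 0.85 [  4.2 114.8  30. ]
left_blank [144. 241.] 0.65 [134.5 266.6  30. ]
jaw_face [219. 332.] 0.68 [-75.   -3.6  57. ]
lock_grip [225. 379.] 0.53 [ -85.1 -131.    55. ]
top corner [ 35.4 142.5  80. ]
top corner [36.6 69.5 80. ]
top corner [-32.7  68.6  80. ]
top corner [-33.8 139.1  80. ]
top corner [ 32.4 -67.4  80. ]
top corner [  33.5 -139.2   80. ]
top corner [ -35.5 -137.6   80. ]
top corner [-35.7 -69.   80. ]
jaw z70 [-73.2  28.5  70. ]
jaw z70 [-72.1 -25.7  70. ]
jaw z70 [-113.9  -27.5   70. ]
jaw z70 [-113.4   26.3   70. ]
[380.95620698 227.34420676]
```

View pics/knob.png

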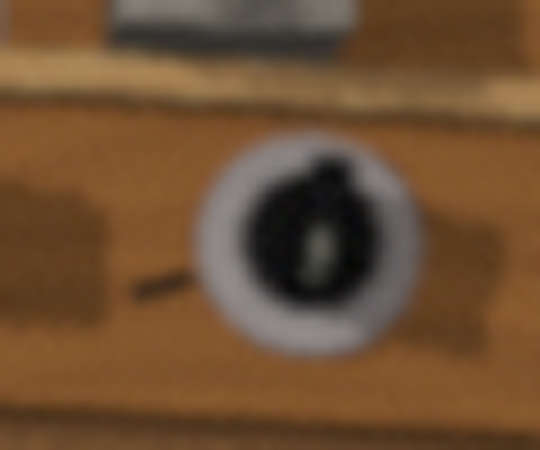

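The grey blanks sit at fixture y ≈ +105 and −104. The jaw is near 0, and the knob pointer is near 0.1 with the index line up-left of it (crop px (160,285)). Next is a move helper, then I straddle the right blank.

```bash
cat >> h.py <<'E'
def go(fp,yaw=0.0):
    "fixture point (mm) & tool-x yaw in fixture -> offset (m), delta_rot in the tool frame"
    s=state(); r=rot(s["tcp_rot"]); t=f2w(fp); a=FX[2]+yaw
    g=R.from_matrix(np.array([[np.cos(a),np.sin(a),0],[np.sin(a),-np.cos(a),0],[0,0,-1]]))
    rv=(r.inv()*g).as_rotvec()
    print("go",fp,"offset",np.round(r.inv().apply(t-s["tcp_pos"])/1000,4).tolist(),"rot",np.round(rv,4).tolist(),
      "| now f",np.round(w2f(s["tcp_pos"]),1).tolist())
def wf():
    s=state(); f=R.from_euler("z",-FX[2]).apply(s["wrist_force"]); print("t",round(s["time_s"],2),"f",np.round(w2f(s["tcp_pos"]),1),"F_fix",np.round(f,2),"T",np.round(s["wrist_torque"],3),"open",round(s["opening"],1))
E
python3 - <<'E'
from h import *
c=camera("top")
for z in (40,50,60,70): print(z,proj(c,f2w((-92,-135,z))))
go((-1,-104,150)); go((-1,-104,62))
E
```

```text
40 [380.08734558 228.69597333]
50 [380.51834357 228.02543063]
60 [380.95620698 227.34420676]
70 [381.40110118 226.65204447]
go (-1, -104, 150) offset [0.5601, -0.3648, 0.0916] rot [0.0, 0.0, 0.2134] | now f [-471.1, -579.1, 241.6]
go (-1, -104, 62) offset [0.5601, -0.3648, 0.1796] rot [0.0, 0.0, 0.2134] | now f [-471.1, -579.1, 241.6]
```

Call:
arm_command --plan '[{"jaw": -1,"offset": [0.05,-0.03,0.01],"delta_rot": [0,0,0.02]},{"jaw": -1,"offset": [0.1,-0.06,0.02],"delta_rot": [0,0,0.04]},{"jaw": -1,"offset": [0.15,-0.09,0.02],"delta_rot": [0,0,0.06]},{"jaw": -1,"offset": [0.2,-0.12,0.02],"delta_rot": [0,0,0.1]},{"jaw": -1,"offset": [0.25,-0.15,0.02],"delta_rot": [0,0,0.12]},{"jaw": -1,"offset": [0.3,-0.18,0.02],"delta_rot": [0,0,0.15]},{"jaw": -1,"offset": [0.35,-0.21,0.02],"delta_rot": [0,0,0.18]},{"jaw": -1,"offset": [0.4,-0.24,0.02],"delta_rot": [0,0,0.21]}]'

```text
time_s: 1.9
tcp_pos: [485.9, -303.8, 221.9]
tcp_rot: [0.0, 1.0, 0.012, 0.0]
wrist_force: [0.2, -1.0, 0.1]
opening: 87.0
```

```bash
python3 -c "
from h import *
go((-1,-104,150))"
```

```text
go (-1, -104, 150) offset [0.1291, -0.1543, 0.0719] rot [0.0005, -0.0006, 0.0022] | now f [-129.8, -258.5, 221.9]
```

Call:
arm_command --plan '[{"jaw": -1,"offset": [0.03,-0.04,0.02],"delta_rot": [0,0,0]},{"jaw": -1,"offset": [0.06,-0.08,0.04],"delta_rot": [0,0,0]},{"jaw": -1,"offset": [0.1,-0.12,0.06],"delta_rot": [0,0,0]},{"jaw": -1,"offset": [0.129,-0.154,0.072],"delta_rot": [0,0,0.002]},{"jaw": -1,"offset": [0.129,-0.154,0.08],"delta_rot": [0,0,0.002]},{"jaw": -1,"offset": [0.129,-0.154,0.09],"delta_rot": [0,0,0.002]},{"jaw": -1,"offset": [0.129,-0.154,0.092],"delta_rot": [0,0,0.002]},{"jaw": -1,"offset": [0.129,-0.154,0.092],"delta_rot": [0,0,0.002]}]'

```text
time_s: 2.9
tcp_pos: [610.7, -148.1, 130.1]
tcp_rot: [0.0, 1.0, 0.01, 0.0]
wrist_force: [-0.4, -0.9, 0.9]
opening: 87.2
```

```bash
python3 - <<'E'
from h import *
wf(); go((-1,-104,62))
c=camera("scene"); im=c["color"][:,:,::-1]
cv2.imwrite("pics/s2.png",cv2.resize(im[150:270,210:410],None,fx=4,fy=4,interpolation=cv2.INTER_CUBIC))
E
```

```text
t 2.9 f [  -1.6 -105.6  130.1] F_fix [-0.38 -0.84  0.93] T [ 0.022  0.033 -0.008] open 87.2
go (-1, -104, 62) offset [0.0005, -0.0016, 0.0681] rot [0.0009, -0.0006, -0.0017] | now f [-1.6, -105.6, 130.1]
```

View pics/s2.png

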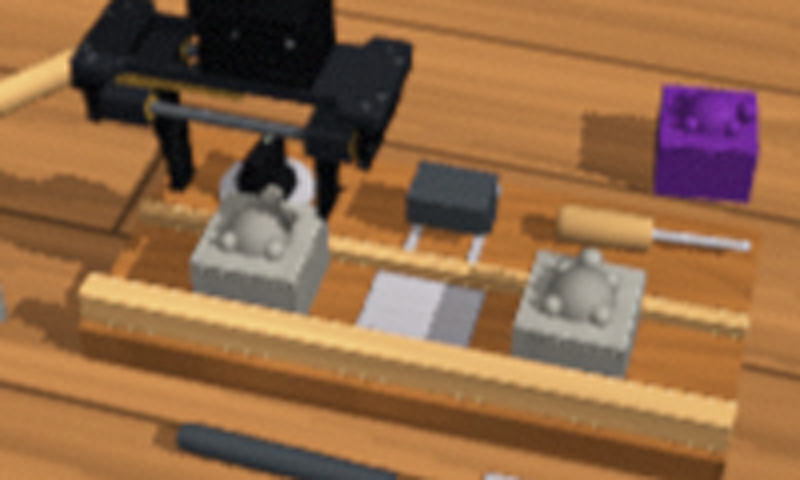

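The open fingers (tips at crop px (180,185) and (325,210)) flank the right blank (260,250). Descending.

Call:
arm_command --plan '[{"jaw": -1,"offset": [0.0005,-0.0015,0.01]},{"jaw": -1,"offset": [0.0005,-0.0015,0.025]},{"jaw": -1,"offset": [0.0005,-0.0015,0.04]},{"jaw": -1,"offset": [0.0005,-0.0015,0.055]},{"jaw": -1,"offset": [0.0005,-0.0015,0.065]},{"jaw": -1,"offset": [0.0005,-0.0015,0.067]},{"jaw": -1,"offset": [0.0005,-0.0015,0.067]},{"jaw": -1,"offset": [0.0005,-0.0015,0.067]}]'

```text
invalid input at $.plan[0]: expected keys jaw, offset, delta_rot
```

```bash
python3 - <<'E'
from h import *
wf(); go((-1,-122,63))
E
```

```text
t 2.95 f [  -1.3 -105.3  130.4] F_fix [ 0.27 -0.23  0.01] T [ 0.006  0.062 -0.033] open 86.8
go (-1, -122, 63) offset [0.0003, 0.0166, 0.0674] rot [0.001, -0.001, -0.0014] | now f [-1.3, -105.3, 130.4]
```

Call:
arm_command --plan '[{"jaw": -1,"offset": [0,-0.0015,0.01],"delta_rot": [0,0,0]},{"jaw": -1,"offset": [0,-0.0015,0.025],"delta_rot": [0,0,0]},{"jaw": -1,"offset": [0,-0.0015,0.04],"delta_rot": [0,0,0]},{"jaw": -1,"offset": [0,-0.0015,0.055],"delta_rot": [0,0,0]},{"jaw": -1,"offset": [0,-0.0015,0.065],"delta_rot": [0,0,0]},{"jaw": -1,"offset": [0,-0.0015,0.067],"delta_rot": [0,0,0]},{"jaw": -1,"offset": [0,-0.0015,0.067],"delta_rot": [0,0,0]},{"jaw": -1,"offset": [0,-0.0015,0.067],"delta_rot": [0,0,0]}]'

```text
time_s: 3.95
tcp_pos: [611.4, -146.4, 64.0]
tcp_rot: [0.001, 1.0, 0.011, 0.001]
wrist_force: [-1.1, 0.6, 0.6]
opening: 87.0
```

Call:
arm_command --plan '[{"jaw": -1,"offset": [0,0.003,0],"delta_rot": [0,0,0]},{"jaw": -1,"offset": [0,0.006,0],"delta_rot": [0,0,0]},{"jaw": -1,"offset": [0,0.008,0],"delta_rot": [0,0,0]},{"jaw": -1,"offset": [0,0.01,0],"delta_rot": [0,0,0]},{"jaw": -1,"offset": [0,0.012,0],"delta_rot": [0,0,0]},{"jaw": -1,"offset": [0,0.014,0],"delta_rot": [0,0,0]},{"jaw": -1,"offset": [0,0.016,0],"delta_rot": [0,0,0]},{"jaw": -1,"offset": [0,0.018,0],"delta_rot": [0,0,0]}]'

```text
time_s: 4.95
tcp_pos: [611.9, -164.4, 64.1]
tcp_rot: [0.0, 1.0, 0.011, 0.001]
wrist_force: [-0.3, 2.8, 2.1]
opening: 86.9
```

```bash
python3 - <<'E'
from h import *
wf()
c=camera("top"); wf()
E
```

```text
t 4.95 f [  -0.7 -121.9   64.1] F_fix [-0.21  2.84  2.07] T [ 0.822  0.031 -0.031] open 86.9
t 5.0 f [  -0.8 -122.4   64.1] F_fix [-0.22  2.7   1.85] T [ 0.676 -0.017 -0.016] open 87.1
```

Right feels about 2.8 N, too much for the 0.17 kg casting. I'll slide it back toward the seat and read the force again on the way.

Call:
arm_command --plan '[{"jaw": -1,"offset": [0,-0.008,0],"delta_rot": [0,0,0]},{"jaw": -1,"offset": [0,-0.014,0],"delta_rot": [0,0,0]},{"jaw": -1,"offset": [0,-0.018,0],"delta_rot": [0,0,0]},{"jaw": -1,"offset": [0,-0.022,0],"delta_rot": [0,0,0]},{"jaw": -1,"offset": [0,-0.027,0],"delta_rot": [0,0,0]},{"jaw": -1,"offset": [0,-0.032,0],"delta_rot": [0,0,0]},{"jaw": -1,"offset": [0,-0.037,0],"delta_rot": [0,0,0]},{"jaw": -1,"offset": [0,-0.042,0],"delta_rot": [0,0,0]}]'

```text
time_s: 6.0
tcp_pos: [610.9, -122.5, 64.0]
tcp_rot: [0.001, 1.0, 0.01, 0.001]
wrist_force: [-0.3, 0.0, -0.1]
opening: 87.3
```

```bash
python3 - <<'E'
from h import *
wf()
c=camera("top"); wf()
E
```

```text
t 6.0 f [ -0.8 -80.   64. ] F_fix [-0.31  0.05 -0.08] T [-0.106 -0.023 -0.004] open 87.3
t 6.05 f [ -0.7 -79.1  64.1] F_fix [-0.61  0.28 -0.16] T [-0.012  0.038 -0.006] open 87.3
```

```bash
python3 - <<'E'
from h import *
c=camera("scene"); wf(); im=c["color"][:,:,::-1]
cv2.imwrite("pics/s3.png",cv2.resize(im[150:270,210:410],None,fx=4,fy=4,interpolation=cv2.INTER_CUBIC))
for y in (-80,-88,-105): print(y,(proj(c,f2w((35,y-35,80)))-[210,150])*4,(proj(c,f2w((35,y+35,80)))-[210,150])*4)
E
```

```text
t 6.1 f [ -0.6 -79.4  64.1] F_fix [-0.14 -0.06  0.87] T [ 0.019 -0.024 -0.01 ] open 86.8
-80 [221.95937097 265.5530761 ] [328.42446338 286.07002534]
-88 [209.95288986 263.23930021] [316.12754611 283.70027934]
-105 [184.54698315 258.34331331] [290.10839528 278.6861138 ]
```

View pics/s3.png

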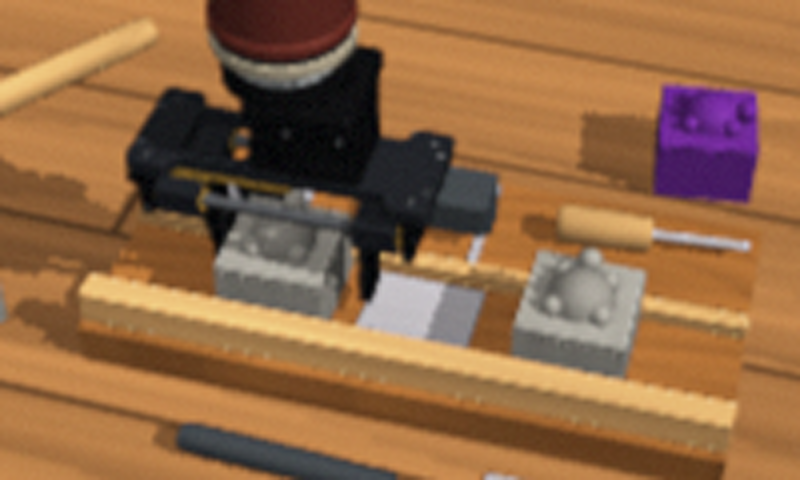

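The right blank has moved to about y −83 and may have run ahead of the finger, so that reading was ambiguous. I'll do a slow push.

Call:
arm_command --plan '[{"jaw": -1,"offset": [0,-0.003,0],"delta_rot": [0,0,0]},{"jaw": -1,"offset": [0,-0.005,0],"delta_rot": [0,0,0]},{"jaw": -1,"offset": [0,-0.007,0],"delta_rot": [0,0,0]},{"jaw": -1,"offset": [0,-0.008,0],"delta_rot": [0,0,0]},{"jaw": -1,"offset": [0,-0.009,0],"delta_rot": [0,0,0]},{"jaw": -1,"offset": [0,-0.01,0],"delta_rot": [0,0,0]},{"jaw": -1,"offset": [0,-0.011,0],"delta_rot": [0,0,0]},{"jaw": -1,"offset": [0,-0.012,0],"delta_rot": [0,0,0]}]'

```text
time_s: 7.1
tcp_pos: [610.8, -109.9, 64.1]
tcp_rot: [0.0, 1.0, 0.011, 0.001]
wrist_force: [0.2, -2.1, 1.6]
opening: 86.8
```

Call:
arm_command --plan '[{"jaw": -1,"offset": [0,-0.001,0],"delta_rot": [0,0,0]},{"jaw": -1,"offset": [0,-0.002,0],"delta_rot": [0,0,0]},{"jaw": -1,"offset": [0,-0.003,0],"delta_rot": [0,0,0]},{"jaw": -1,"offset": [0,-0.004,0],"delta_rot": [0,0,0]},{"jaw": -1,"offset": [0,-0.005,0],"delta_rot": [0,0,0]},{"jaw": -1,"offset": [0,-0.006,0],"delta_rot": [0,0,0]},{"jaw": -1,"offset": [0,-0.007,0],"delta_rot": [0,0,0]},{"jaw": -1,"offset": [0,-0.008,0],"delta_rot": [0,0,0]}]'

```text
time_s: 8.1
tcp_pos: [610.7, -101.8, 64.1]
tcp_rot: [0.0, 1.0, 0.011, 0.001]
wrist_force: [0.0, -1.9, 0.8]
opening: 87.2
```

```bash
python3 - <<'E'
from h import *
wf()
c=camera("top"); wf();c=camera("top"); wf()
E
```

```text
t 8.1 f [ -0.6 -59.3  64.1] F_fix [-0.04 -1.95  0.82] T [-0.315  0.038 -0.025] open 87.2
t 8.15 f [ -0.6 -59.1  64.1] F_fix [ 0.27 -0.7   0.36] T [-0.332  0.046 -0.012] open 87.2
t 8.2 f [ -0.6 -59.2  64.1] F_fix [-0.44 -0.97  1.46] T [-0.144 -0.036 -0.006] open 87.0
```

Right gives about 2 N in the slow slide. I'll compare with the left.

Call:
arm_command --plan '[{"jaw": -1,"offset": [0,0.008,0],"delta_rot": [0,0,0]},{"jaw": -1,"offset": [0,0.008,-0.03],"delta_rot": [0,0,0]},{"jaw": -1,"offset": [0,0.008,-0.065],"delta_rot": [0,0,0]},{"jaw": -1,"offset": [0.001,-0.04,-0.075],"delta_rot": [0,0,0]},{"jaw": -1,"offset": [0.001,-0.1,-0.075],"delta_rot": [0,0,0]},{"jaw": -1,"offset": [0.001,-0.15,-0.07],"delta_rot": [0,0,0]},{"jaw": -1,"offset": [0.001,-0.164,-0.065],"delta_rot": [0,0,0]},{"jaw": -1,"offset": [0.001,-0.164,-0.06],"delta_rot": [0,0,0]}]'

```text
time_s: 9.2
tcp_pos: [607.9, 62.8, 123.7]
tcp_rot: [0.0, 1.0, 0.012, 0.001]
wrist_force: [0.2, -0.7, -0.2]
opening: 86.9
```

```bash
python3 - <<'E'
from h import *
wf(); go((1,105,64))
E
```

```text
t 9.2 f [  0.3 105.3 123.7] F_fix [ 0.23 -0.69 -0.24] T [-0.042  0.006  0.039] open 86.9
go (1, 105, 64) offset [0.0005, 0.0002, 0.0597] rot [0.0008, -0.0022, 0.0011] | now f [0.3, 105.3, 123.7]
```

Descend, then push outward (+y) slowly.

Call:
arm_command --plan '[{"jaw": -1,"offset": [0,0,0.015],"delta_rot": [0,0,0]},{"jaw": -1,"offset": [0,0,0.03],"delta_rot": [0,0,0]},{"jaw": -1,"offset": [0,0,0.045],"delta_rot": [0,0,0]},{"jaw": -1,"offset": [0,0,0.058],"delta_rot": [0,0,0]},{"jaw": -1,"offset": [0,0,0.06],"delta_rot": [0,0,0]},{"jaw": -1,"offset": [0,-0.003,0.06],"delta_rot": [0,0,0]},{"jaw": -1,"offset": [0,-0.005,0.06],"delta_rot": [0,0,0]},{"jaw": -1,"offset": [0,-0.007,0.06],"delta_rot": [0,0,0]}]'

```text
time_s: 10.2
tcp_pos: [608.1, 70.0, 64.2]
tcp_rot: [0.0, 1.0, 0.012, 0.002]
wrist_force: [-1.0, -0.6, -0.2]
opening: 87.0
```

Call:
arm_command --plan '[{"jaw": -1,"offset": [0,-0.002,0],"delta_rot": [0,0,0]},{"jaw": -1,"offset": [0,-0.004,0],"delta_rot": [0,0,0]},{"jaw": -1,"offset": [0,-0.006,0],"delta_rot": [0,0,0]},{"jaw": -1,"offset": [0,-0.007,0],"delta_rot": [0,0,0]},{"jaw": -1,"offset": [0,-0.008,0],"delta_rot": [0,0,0]},{"jaw": -1,"offset": [0,-0.009,0],"delta_rot": [0,0,0]},{"jaw": -1,"offset": [0,-0.01,0],"delta_rot": [0,0,0]},{"jaw": -1,"offset": [0,-0.011,0],"delta_rot": [0,0,0]}]'

```text
time_s: 11.2
tcp_pos: [608.4, 78.6, 64.3]
tcp_rot: [0.002, 1.0, 0.011, 0.002]
wrist_force: [0.2, -7.1, 2.4]
opening: 87.3
```

```bash
python3 - <<'E'
from h import *
wf()
c=camera("top"); wf();c=camera("top"); wf()
for m in mark_of("top","left_blank"): print(np.round(w2f(at_z(c,*m["point"],30))),m["conf"])
E
```

```text
t 11.2 f [  1.2 121.1  64.3] F_fix [ 0.07 -7.15  2.4 ] T [-1.59  -0.104 -0.03 ] open 87.3
t 11.25 f [  1.2 121.3  64.4] F_fix [ 0.79 -7.41  2.22] T [-1.546 -0.201  0.017] open 87.1
t 11.3 f [  1.2 121.3  64.4] F_fix [ 0.38 -6.59  2.17] T [-1.432 -0.05  -0.048] open 87.0
[-238.  157.   30.] 0.93
[131. 257.  30.] 0.8
```

Left feels about 7 N against 2–2.8 N on the right, so left is the solid one. I'll check while sliding it seatward, then put the right one back clear of the seat.

Call:
arm_command --plan '[{"jaw": -1,"offset": [0,0.008,0],"delta_rot": [0,0,0]},{"jaw": -1,"offset": [0,0.014,0],"delta_rot": [0,0,0]},{"jaw": -1,"offset": [0,0.018,0],"delta_rot": [0,0,0]},{"jaw": -1,"offset": [0,0.021,0],"delta_rot": [0,0,0]},{"jaw": -1,"offset": [0,0.024,0],"delta_rot": [0,0,0]},{"jaw": -1,"offset": [0,0.026,0],"delta_rot": [0,0,0]},{"jaw": -1,"offset": [0,0.028,0],"delta_rot": [0,0,0]},{"jaw": -1,"offset": [0,0.03,0],"delta_rot": [0,0,0]}]'

```text
time_s: 12.35
tcp_pos: [609.0, 48.7, 64.4]
tcp_rot: [0.002, 1.0, 0.011, 0.002]
wrist_force: [-0.9, 4.1, -3.0]
opening: 86.8
```

```bash
python3 - <<'E'
from h import *
wf()
c=camera("scene"); wf(); im=c["color"][:,:,::-1]
for m in mark_of("scene","left_blank")+mark_of("scene","right_blank"): print(np.round(w2f(at_z(c,*m["point"],30))),m["conf"])
cv2.imwrite("pics/s4.png",cv2.resize(im[150:270,210:410],None,fx=4,fy=4,interpolation=cv2.INTER_CUBIC))
E
```

```text
t 12.35 f [ 1.1 91.2 64.4] F_fix [-0.82  4.16 -3.04] T [ 0.823  0.07  -0.073] open 86.8
t 12.4 f [ 1.1 90.8 64.4] F_fix [-0.29  3.83 -2.29] T [0.763 0.111 0.114] open 87.0
[164. 266.  30.] 0.79
[  6. 105.  30.] 0.75
[-194.  168.   30.] 0.56
[ -4. -69.  30.] 0.76
```

View pics/s4.png

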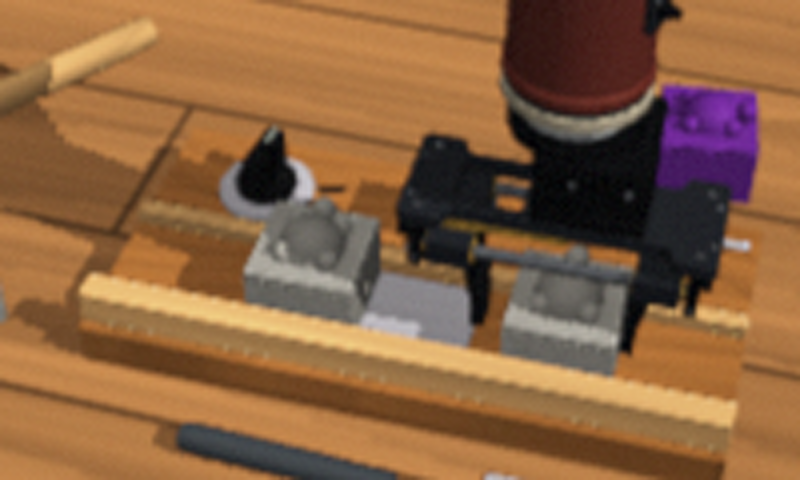

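Left is at about y 99 and needs more force (4–7 N). Right is at y ≈ −68 on about 2 N. Now I move the right one outward.

Call:
arm_command --plan '[{"jaw": -1,"offset": [0,-0.008,0],"delta_rot": [0,0,0]},{"jaw": -1,"offset": [0,-0.008,-0.03],"delta_rot": [0,0,0]},{"jaw": -1,"offset": [0,-0.008,-0.065],"delta_rot": [0,0,0]},{"jaw": -1,"offset": [0,0.04,-0.072],"delta_rot": [0,0,0]},{"jaw": -1,"offset": [-0.001,0.1,-0.072],"delta_rot": [0,0,0]},{"jaw": -1,"offset": [-0.001,0.15,-0.07],"delta_rot": [0,0,0]},{"jaw": -1,"offset": [-0.001,0.158,-0.06],"delta_rot": [0,0,0]},{"jaw": -1,"offset": [-0.001,0.159,-0.055],"delta_rot": [0,0,0]}]'

```text
time_s: 13.5
tcp_pos: [611.0, -110.6, 119.4]
tcp_rot: [0.002, 1.0, 0.01, 0.001]
wrist_force: [0.8, -0.2, -0.5]
opening: 87.1
```

```bash
python3 - <<'E'
from h import *
wf(); go((0,-69,64))
E
```

```text
t 13.5 f [ -0.5 -68.1 119.4] F_fix [ 0.77 -0.23 -0.45] T [ 0.111 -0.003 -0.006] open 87.1
go (0, -69, 64) offset [0.0003, 0.0007, 0.0554] rot [0.0036, -0.0028, -0.0019] | now f [-0.5, -68.1, 119.4]
```

Call:
arm_command --plan '[{"jaw": -1,"offset": [0,0.001,0.02],"delta_rot": [0.003,-0.002,0]},{"jaw": -1,"offset": [0,0.001,0.04],"delta_rot": [0.003,-0.002,0]},{"jaw": -1,"offset": [0,0.001,0.054],"delta_rot": [0.003,-0.002,0]},{"jaw": -1,"offset": [0,0.001,0.055],"delta_rot": [0.003,-0.002,0]},{"jaw": -1,"offset": [0,0.008,0.055],"delta_rot": [0.003,-0.002,0]},{"jaw": -1,"offset": [0,0.013,0.055],"delta_rot": [0.003,-0.002,0]},{"jaw": -1,"offset": [0,0.018,0.055],"delta_rot": [0.003,-0.002,0]},{"jaw": -1,"offset": [0,0.023,0.055],"delta_rot": [0.003,-0.002,0]}]'

```text
time_s: 14.5
tcp_pos: [612.0, -133.6, 65.1]
tcp_rot: [0.0, 1.0, 0.01, 0.001]
wrist_force: [0.4, 2.7, 2.9]
opening: 86.8
```

Call:
arm_command --plan '[{"jaw": -1,"offset": [0,0.005,0],"delta_rot": [0,0,0]},{"jaw": -1,"offset": [0,0.01,0],"delta_rot": [0,0,0]},{"jaw": -1,"offset": [0,0.014,0],"delta_rot": [0,0,0]},{"jaw": -1,"offset": [0,0.017,0],"delta_rot": [0,0,0]},{"jaw": -1,"offset": [0,0.02,0],"delta_rot": [0,0,0]},{"jaw": -1,"offset": [0,0.022,0],"delta_rot": [0,0,0]},{"jaw": -1,"offset": [0,0.024,0],"delta_rot": [0,0,0]},{"jaw": -1,"offset": [0,0.026,0],"delta_rot": [0,0,0]}]'

```text
time_s: 15.5
tcp_pos: [612.6, -159.8, 65.1]
tcp_rot: [0.0, 1.0, 0.01, 0.001]
wrist_force: [0.4, 1.2, 0.5]
opening: 87.4
```

```bash
python3 - <<'E'
from h import *
wf()
c=camera("scene"); wf(); c=camera("scene"); wf()
for m in mark_of("scene","left_blank")+mark_of("scene","right_blank"): print(np.round(w2f(at_z(c,*m["point"],30))),m["conf"])
E
```

```text
t 15.5 f [ 1.000e-01 -1.173e+02  6.510e+01] F_fix [0.48 1.23 0.5 ] T [0.459 0.023 0.025] open 87.4
t 15.55 f [ 1.000e-01 -1.176e+02  6.510e+01] F_fix [0.39 1.7  1.32] T [ 0.429 -0.031  0.012] open 87.2
t 15.6 f [ 1.000e-01 -1.176e+02  6.510e+01] F_fix [-0.26  0.58 -0.23] T [ 0.172 -0.023 -0.032] open 86.9
[157. 270.  30.] 0.85
[-205.  167.   30.] 0.67
[ 10. 101.  30.] 0.6
[141.  28.  30.] 0.53
[  -0. -106.   30.] 0.86
```

Right slides at about 1.2 N, so it is the hollow one, and it now stands near y −107. Back to the left blank.

Call:
arm_command --plan '[{"jaw": -1,"offset": [0,-0.008,0],"delta_rot": [0,0,0]},{"jaw": -1,"offset": [0,-0.008,-0.04],"delta_rot": [0,0,0]},{"jaw": -1,"offset": [0,-0.02,-0.07],"delta_rot": [0,0,0]},{"jaw": -1,"offset": [0,-0.07,-0.072],"delta_rot": [0,0,0]},{"jaw": -1,"offset": [0,-0.13,-0.072],"delta_rot": [0,0,0]},{"jaw": -1,"offset": [0,-0.19,-0.07],"delta_rot": [0,0,0]},{"jaw": -1,"offset": [0,-0.217,-0.065],"delta_rot": [0,0,0]},{"jaw": -1,"offset": [0,-0.217,-0.055],"delta_rot": [0,0,0]}]'

```text
time_s: 16.7
tcp_pos: [607.8, 60.8, 120.2]
tcp_rot: [-0.0, 1.0, 0.013, 0.001]
wrist_force: [0.6, -0.4, 0.8]
opening: 86.9
```

```bash
python3 - <<'E'
from h import *
wf(); go((0,99,64))
E
```

```text
t 16.7 f [  0.2 103.3 120.2] F_fix [ 0.64 -0.39  0.76] T [-0.012  0.043 -0.004] open 86.9
go (0, 99, 64) offset [-0.0004, 0.0043, 0.0562] rot [-0.0006, -0.0028, 0.0031] | now f [0.2, 103.3, 120.2]
```

Call:
arm_command --plan '[{"jaw": -1,"offset": [0,0.004,0],"delta_rot": [0,-0.002,0.003]},{"jaw": -1,"offset": [0,0.004,0.02],"delta_rot": [0,-0.002,0.003]},{"jaw": -1,"offset": [0,0.004,0.04],"delta_rot": [0,-0.002,0.003]},{"jaw": -1,"offset": [0,0.004,0.054],"delta_rot": [0,-0.002,0.003]},{"jaw": -1,"offset": [0,0.004,0.056],"delta_rot": [0,-0.002,0.003]},{"jaw": -1,"offset": [0,0.01,0.056],"delta_rot": [0,-0.002,0.003]},{"jaw": -1,"offset": [0,0.015,0.056],"delta_rot": [0,-0.002,0.003]},{"jaw": -1,"offset": [0,0.02,0.056],"delta_rot": [0,-0.002,0.003]}]'

```text
time_s: 17.7
tcp_pos: [608.7, 41.6, 64.7]
tcp_rot: [-0.001, 1.0, 0.012, 0.001]
wrist_force: [0.4, 6.5, -0.4]
opening: 86.9
```

Call:
arm_command --plan '[{"jaw": -1,"offset": [0,0.005,0],"delta_rot": [0,0,0]},{"jaw": -1,"offset": [0,0.01,0],"delta_rot": [0,0,0]},{"jaw": -1,"offset": [0,0.015,0],"delta_rot": [0,0,0]},{"jaw": -1,"offset": [0,0.02,0],"delta_rot": [0,0,0]},{"jaw": -1,"offset": [0,0.025,0],"delta_rot": [0,0,0]},{"jaw": -1,"offset": [0,0.03,0],"delta_rot": [0,0,0]},{"jaw": -1,"offset": [0,0.035,0],"delta_rot": [0,0,0]},{"jaw": -1,"offset": [0,0.04,0],"delta_rot": [0,0,0]}]'

```text
time_s: 18.7
tcp_pos: [609.7, 1.5, 64.7]
tcp_rot: [-0.001, 1.0, 0.012, 0.001]
wrist_force: [0.5, 5.9, 0.2]
opening: 86.9
```

```bash
python3 - <<'E'
from h import *
wf(); go((0,-8,64))
E
```

```text
t 18.7 f [ 0.8 44.  64.7] F_fix [0.6  5.87 0.2 ] T [1.167 0.063 0.061] open 86.9
go (0, -8, 64) offset [-0.0008, 0.052, 0.0006] rot [-0.002, -0.0018, 0.001] | now f [0.8, 44.0, 64.7]
```

Call:
arm_command --plan '[{"jaw": -1,"offset": [0,0.006,0],"delta_rot": [0,0,0]},{"jaw": -1,"offset": [0,0.012,0],"delta_rot": [0,0,0]},{"jaw": -1,"offset": [0,0.018,0],"delta_rot": [0,0,0]},{"jaw": -1,"offset": [0,0.024,0],"delta_rot": [0,0,0]},{"jaw": -1,"offset": [0,0.03,0],"delta_rot": [0,0,0]},{"jaw": -1,"offset": [0,0.035,0],"delta_rot": [0,0,0]},{"jaw": -1,"offset": [0,0.039,0],"delta_rot": [0,0,0]},{"jaw": -1,"offset": [0,0.043,0],"delta_rot": [0,0,0]}]'

```text
time_s: 19.7
tcp_pos: [610.8, -41.5, 64.8]
tcp_rot: [-0.001, 1.0, 0.012, 0.001]
wrist_force: [-0.5, 5.8, -0.4]
opening: 86.8
```

```bash
python3 - <<'E'
from h import *
wf(); go((0,-8,64))
E
```

```text
t 19.7 f [ 0.9  1.  64.8] F_fix [-0.36  5.8  -0.44] T [1.292 0.002 0.023] open 86.8
go (0, -8, 64) offset [-0.001, 0.009, 0.0008] rot [-0.0024, -0.0021, 0.0012] | now f [0.9, 1.0, 64.8]
```

Final slow 9 mm.

Call:
arm_command --plan '[{"jaw": -1,"offset": [0,0.002,0],"delta_rot": [0,0,0]},{"jaw": -1,"offset": [0,0.004,0],"delta_rot": [0,0,0]},{"jaw": -1,"offset": [0,0.006,0],"delta_rot": [0,0,0]},{"jaw": -1,"offset": [0,0.007,0],"delta_rot": [0,0,0]},{"jaw": -1,"offset": [0,0.008,0],"delta_rot": [0,0,0]},{"jaw": -1,"offset": [0,0.009,0],"delta_rot": [0,0,0]},{"jaw": -1,"offset": [0,0.009,0],"delta_rot": [0,0,0]},{"jaw": -1,"offset": [0,0.009,0],"delta_rot": [0,0,0]}]'

```text
time_s: 20.7
tcp_pos: [611.0, -50.7, 64.9]
tcp_rot: [-0.001, 1.0, 0.012, 0.001]
wrist_force: [0.3, 2.6, -2.4]
opening: 87.1
```

```bash
python3 - <<'E'
from h import *
wf()
c=camera("scene"); im=c["color"][:,:,::-1]; wf()
cv2.imwrite("pics/s5.png",cv2.resize(im[170:270,240:390],None,fx=5,fy=5,interpolation=cv2.INTER_CUBIC))
for z in (80,74): print(z,[((proj(c,f2w((x,y,z)))-[240,170])*5).round().tolist() for x,y in((35,-35),(35,35),(-35,35))])
print([((proj(c,f2w((38,y,55)))-[240,170])*5).round().tolist() for y in(-35,35)])
E
```

```text
t 20.7 f [ 0.9 -8.2 64.9] F_fix [ 0.32  2.59 -2.38] T [ 0.525 -0.031  0.033] open 87.1
t 20.75 f [ 1.  -8.2 64.9] F_fix [ 0.23  2.81 -1.07] T [0.459 0.065 0.014] open 87.0
80 [[280.0, 261.0], [417.0, 288.0], [449.0, 192.0]]
74 [[280.0, 270.0], [416.0, 296.0], [449.0, 201.0]]
[[279.0, 300.0], [414.0, 326.0]]
```

View pics/s5.png

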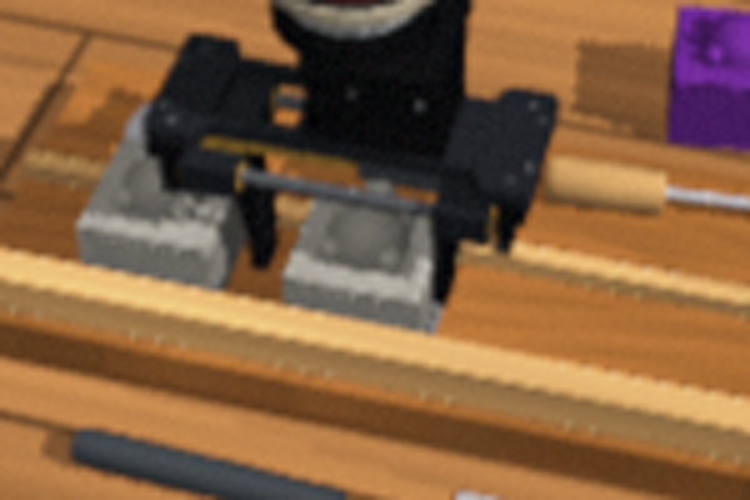

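The blank is about 3–4 mm short of centre (corner px (285,267) against a predicted (280,270)). I'll push 3 mm more and watch the force.

Call:
arm_command --plan '[{"jaw": -1,"offset": [0,0.001,0],"delta_rot": [0,0,0]},{"jaw": -1,"offset": [0,0.0015,0],"delta_rot": [0,0,0]},{"jaw": -1,"offset": [0,0.002,0],"delta_rot": [0,0,0]},{"jaw": -1,"offset": [0,0.0025,0],"delta_rot": [0,0,0]},{"jaw": -1,"offset": [0,0.003,0],"delta_rot": [0,0,0]},{"jaw": -1,"offset": [0,0.003,0],"delta_rot": [0,0,0]},{"jaw": -1,"offset": [0,0.003,0],"delta_rot": [0,0,0]},{"jaw": -1,"offset": [0,0.003,0],"delta_rot": [0,0,0]}]'

```text
time_s: 21.75
tcp_pos: [611.5, -52.2, 65.2]
tcp_rot: [-0.002, 1.0, 0.012, 0.001]
wrist_force: [-0.2, 8.1, -0.8]
opening: 87.0
```

```bash
python3 - <<'E'
from h import *
wf()
c=camera("scene"); wf()
for m in mark_of("scene","left_blank")+mark_of("scene","right_blank"): print(np.round(w2f(at_z(c,*m["point"],24))),m["conf"])
c=camera("top"); wf()
E
```

```text
t 21.75 f [ 1.4 -9.7 65.2] F_fix [ 0.03  8.13 -0.83] T [ 1.659 -0.117 -0.073] open 87.0
t 21.8 f [ 1.4 -9.7 65.2] F_fix [ 0.75  8.24 -1.52] T [ 1.605 -0.076 -0.049] open 87.0
[-201.  165.   24.] 0.94
[160. 269.  24.] 0.74
[18.  2. 24.] 0.59
[ 3. -2. 24.] 0.58
[  -5. -116.   24.] 0.64
t 21.95 f [ 1.4 -9.7 65.2] F_fix [ 0.78  7.47 -0.6 ] T [ 1.622 -0.043 -0.068] open 87.2
```

Call:
arm_command --plan '[{"jaw": -1,"offset": [0,0.002,0],"delta_rot": [0,0,0]},{"jaw": -1,"offset": [0,0.0025,0],"delta_rot": [0,0,0]},{"jaw": -1,"offset": [0,0.003,0],"delta_rot": [0,0,0]},{"jaw": -1,"offset": [0,0.0035,0],"delta_rot": [0,0,0]},{"jaw": -1,"offset": [0,0.004,0],"delta_rot": [0,0,0]},{"jaw": -1,"offset": [0,0.004,0],"delta_rot": [0,0,0]},{"jaw": -1,"offset": [0,0.004,0],"delta_rot": [0,0,0]},{"jaw": -1,"offset": [0,0.004,0],"delta_rot": [0,0,0]}]'

```text
time_s: 22.95
tcp_pos: [611.9, -52.5, 65.5]
tcp_rot: [-0.004, 1.0, 0.013, 0.002]
wrist_force: [-0.1, 12.5, 0.2]
opening: 86.9
```

```bash
python3 - <<'E'
from h import *
wf()
c=camera("scene"); im=c["color"][:,:,::-1]; wf()
np.save("a.npy",im)
E
```

```text
t 22.95 f [  1.7 -10.1  65.5] F_fix [ 0.17 12.54  0.24] T [ 2.868  0.209 -0.088] open 86.9
t 23.0 f [  1.7 -10.1  65.5] F_fix [-1.28 12.32  0.19] T [ 2.959  0.246 -0.032] open 86.8
```

12.5 N without motion means the pocket edge has caught it. I retract and look.

Call:
arm_command --plan '[{"jaw": -1,"offset": [0,-0.007,0],"delta_rot": [0,0,0]},{"jaw": -1,"offset": [0,-0.007,-0.03],"delta_rot": [0,0,0]},{"jaw": -1,"offset": [0,-0.008,-0.065],"delta_rot": [0,0,0]},{"jaw": 0,"offset": [-0.05,-0.008,-0.07],"delta_rot": [0,0,0]},{"jaw": 1,"offset": [-0.1,-0.009,-0.07],"delta_rot": [0,0,0]},{"jaw": 1,"offset": [-0.132,-0.01,-0.065],"delta_rot": [0,0,0]},{"jaw": 1,"offset": [-0.132,-0.01,-0.06],"delta_rot": [0,0,0]},{"jaw": 1,"offset": [-0.132,-0.01,-0.06],"delta_rot": [0,0,0]}]'

```text
time_s: 24.0
tcp_pos: [480.2, -47.1, 125.4]
tcp_rot: [-0.003, 1.0, 0.013, 0.002]
wrist_force: [0.0, 0.1, 0.5]
opening: 45.2
```

```bash
python3 - <<'E'
from h import *
wf(); go((-130,0,60))
c=camera("scene"); im=c["color"][:,:,::-1]
cv2.imwrite("pics/s6.png",cv2.resize(im[160:270,230:390],None,fx=5,fy=5,interpolation=cv2.INTER_CUBIC))
for y in (3,0,-3):
  for z in (80,74): print(y,z,[((proj(c,f2w((x,y+yy,z)))-[230,160])*5).round().tolist() for x,yy in((35,-35),(35,35),(-35,35))])
for j in (0,.018): print("jawrear",[((proj(c,f2w((x-72+j*1000,28,70)))-[230,160])*5).round().tolist() for x in(0,-40)])
E
```

```text
t 24.0 f [-129.8   -1.7  125.4] F_fix [0.02 0.08 0.53] T [ 0.021  0.01  -0.026] open 45.2
go (-130, 0, 60) offset [-0.0005, -0.0013, 0.0654] rot [-0.0066, -0.0046, 0.0037] | now f [-129.8, -1.7, 125.4]
3 80 [[336.0, 312.0], [473.0, 339.0], [505.0, 243.0]]
3 74 [[336.0, 321.0], [472.0, 347.0], [504.0, 252.0]]
0 80 [[330.0, 311.0], [467.0, 338.0], [499.0, 242.0]]
0 74 [[330.0, 320.0], [466.0, 346.0], [499.0, 251.0]]
-3 80 [[324.0, 310.0], [461.0, 337.0], [493.0, 241.0]]
-3 74 [[324.0, 319.0], [460.0, 345.0], [493.0, 250.0]]
jawrear [[501.0, 207.0], [518.0, 159.0]]
jawrear [[494.0, 230.0], [510.0, 181.0]]
```

View pics/s6.png

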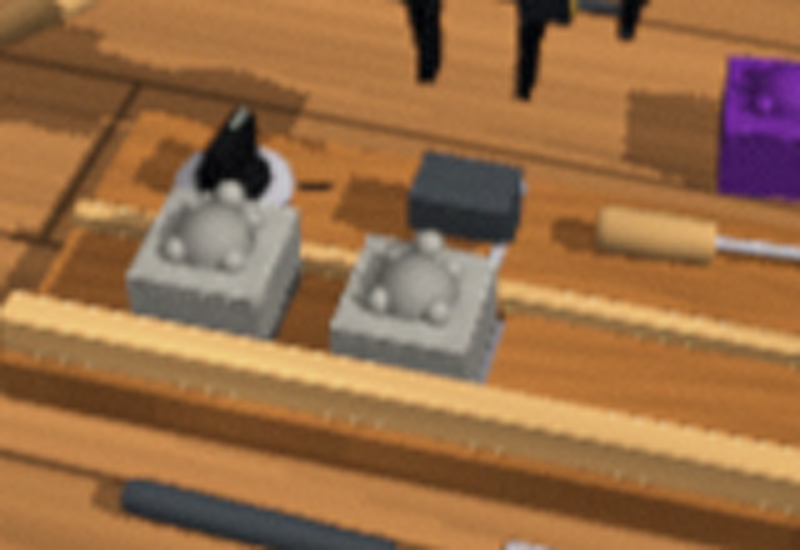

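The blank is seated: its corners at (333,323), (468,352) and (497,262) fit z 74, y ≈ 0. I descend behind the jaw with closed fingers.

Call:
arm_command --plan '[{"jaw": 1,"offset": [-0.002,-0.001,0],"delta_rot": [-0.006,-0.004,0.003]},{"jaw": 1,"offset": [-0.002,-0.001,0],"delta_rot": [-0.006,-0.004,0.003]},{"jaw": 1,"offset": [-0.002,-0.001,0.015],"delta_rot": [-0.006,-0.004,0.003]},{"jaw": 1,"offset": [-0.002,-0.001,0.03],"delta_rot": [-0.006,-0.004,0.003]},{"jaw": 1,"offset": [-0.002,-0.001,0.045],"delta_rot": [-0.006,-0.004,0.003]},{"jaw": 1,"offset": [-0.002,-0.001,0.06],"delta_rot": [-0.006,-0.004,0.003]},{"jaw": 1,"offset": [-0.002,-0.001,0.065],"delta_rot": [-0.006,-0.004,0.003]},{"jaw": 1,"offset": [-0.002,-0.001,0.065],"delta_rot": [-0.006,-0.004,0.003]}]'

```text
time_s: 25.05
tcp_pos: [478.6, -45.3, 60.1]
tcp_rot: [-0.001, 1.0, 0.012, -0.0]
wrist_force: [-0.2, 1.1, 1.1]
opening: 0.5
```

```bash
python3 - <<'E'
from h import *
wf(); go((-90,0,60))
E
```

```text
t 25.05 f [-1.314e+02  1.000e-01  6.010e+01] F_fix [-0.17  1.07  1.07] T [ 0.043 -0.03  -0.014] open 0.5
go (-90, 0, 60) offset [0.0414, 0.0001, 0.0001] rot [-0.0013, 0.0001, 0.0012] | now f [-131.4, 0.1, 60.1]
```

Call:
arm_command --plan '[{"jaw": 1,"offset": [0.004,0,0],"delta_rot": [0,0,0]},{"jaw": 1,"offset": [0.008,0,0],"delta_rot": [0,0,0]},{"jaw": 1,"offset": [0.012,0,0],"delta_rot": [0,0,0]},{"jaw": 1,"offset": [0.016,0,0],"delta_rot": [0,0,0]},{"jaw": 1,"offset": [0.02,0,0],"delta_rot": [0,0,0]},{"jaw": 1,"offset": [0.024,0,0],"delta_rot": [0,0,0]},{"jaw": 1,"offset": [0.028,0,0],"delta_rot": [0,0,0]},{"jaw": 1,"offset": [0.032,0,0],"delta_rot": [0,0,0]}]'

```text
time_s: 26.05
tcp_pos: [510.8, -44.7, 60.0]
tcp_rot: [-0.001, 1.0, 0.012, -0.0]
wrist_force: [-2.7, -0.8, 2.0]
opening: 0.4
```

```bash
python3 - <<'E'
from h import *
wf()
E
```

```text
t 26.05 f [-99.2  -0.   60. ] F_fix [-2.73 -0.69  1.96] T [-0.236  0.434 -0.014] open 0.4
```

Sliding the jaw takes about 2.7 N. I continue slowly.

Call:
arm_command --plan '[{"jaw": 1,"offset": [0.002,0,0],"delta_rot": [0,0,0]},{"jaw": 1,"offset": [0.004,0,0],"delta_rot": [0,0,0]},{"jaw": 1,"offset": [0.006,0,0],"delta_rot": [0,0,0]},{"jaw": 1,"offset": [0.008,0,0],"delta_rot": [0,0,0]},{"jaw": 1,"offset": [0.01,0,0],"delta_rot": [0,0,0]},{"jaw": 1,"offset": [0.011,0,0],"delta_rot": [0,0,0]},{"jaw": 1,"offset": [0.012,0,0],"delta_rot": [0,0,0]},{"jaw": 1,"offset": [0.013,0,0],"delta_rot": [0,0,0]}]'

```text
time_s: 27.05
tcp_pos: [523.8, -44.5, 60.0]
tcp_rot: [-0.001, 1.0, 0.012, -0.0]
wrist_force: [-2.6, -1.1, 0.0]
opening: 0.3
```

```bash
python3 - <<'E'
from h import *
wf()
E
```

```text
t 27.05 f [-86.1  -0.1  60. ] F_fix [-2.6  -1.02  0.01] T [-0.206  0.47   0.029] open 0.3
```

Call:
arm_command --plan '[{"jaw": 1,"offset": [0.001,0,0],"delta_rot": [0,0,0]},{"jaw": 1,"offset": [0.002,0,0],"delta_rot": [0,0,0]},{"jaw": 1,"offset": [0.003,0,0],"delta_rot": [0,0,0]},{"jaw": 1,"offset": [0.0035,0,0],"delta_rot": [0,0,0]},{"jaw": 1,"offset": [0.004,0,0],"delta_rot": [0,0,0]},{"jaw": 1,"offset": [0.0045,0,0],"delta_rot": [0,0,0]},{"jaw": 1,"offset": [0.005,0,0],"delta_rot": [0,0,0]},{"jaw": 1,"offset": [0.0055,0,0],"delta_rot": [0,0,0]}]'

```text
time_s: 28.05
tcp_pos: [528.4, -44.4, 60.0]
tcp_rot: [-0.0, 1.0, 0.012, -0.001]
wrist_force: [-8.5, -1.5, 7.2]
opening: 0.2
```

```bash
python3 - <<'E'
from h import *
wf()
E
```

```text
t 28.05 f [-81.6  -0.1  60. ] F_fix [-8.49 -1.26  7.23] T [-0.273  1.734 -0.06 ] open 0.2
```

Call:
arm_command --plan '[{"jaw": 1,"offset": [0.0015,0,0],"delta_rot": [0,0,0]},{"jaw": 1,"offset": [0.002,0,0],"delta_rot": [0,0,0]},{"jaw": 1,"offset": [0.0025,0,0],"delta_rot": [0,0,0]},{"jaw": 1,"offset": [0.003,0,0],"delta_rot": [0,0,0]},{"jaw": 1,"offset": [0.0035,0,0],"delta_rot": [0,0,0]},{"jaw": 1,"offset": [0.0035,0,0],"delta_rot": [0,0,0]},{"jaw": 1,"offset": [0.0035,0,0],"delta_rot": [0,0,0]},{"jaw": 1,"offset": [0.0035,0,0],"delta_rot": [0,0,0]}]'

```text
time_s: 29.05
tcp_pos: [529.5, -44.4, 59.8]
tcp_rot: [-0.0, 1.0, 0.012, -0.004]
wrist_force: [-14.9, -1.0, 11.6]
opening: 0.5
```

```bash
python3 - <<'E'
from h import *
wf()
E
```

```text
t 29.05 f [-80.4  -0.1  59.8] F_fix [-14.91  -0.65  11.63] T [-0.263  2.891 -0.079] open 0.5
```

Call:
arm_command --plan '[{"jaw": 1,"offset": [0.0025,0,0],"delta_rot": [0,0,0]},{"jaw": 1,"offset": [0.0028,0,0],"delta_rot": [0,0,0]},{"jaw": 1,"offset": [0.003,0,0],"delta_rot": [0,0,0]},{"jaw": 1,"offset": [0.0032,0,0],"delta_rot": [0,0,0]},{"jaw": 1,"offset": [0.0034,0,0],"delta_rot": [0,0,0]},{"jaw": 1,"offset": [0.0034,0,0],"delta_rot": [0,0,0]},{"jaw": 1,"offset": [0.0034,0,0],"delta_rot": [0,0,0]},{"jaw": 1,"offset": [0.0034,0,0],"delta_rot": [0,0,0]}]'

```text
time_s: 30.05
tcp_pos: [529.6, -44.3, 59.6]
tcp_rot: [-0.0, 1.0, 0.011, -0.007]
wrist_force: [-19.3, -0.2, 17.3]
opening: 0.6
```

```bash
python3 - <<'E'
from h import *
wf()
E
```

```text
t 30.05 f [-80.3  -0.   59.6] F_fix [-19.34   0.27  17.34] T [-0.206  3.901 -0.066] open 0.6
```

The jaw is home at 19 N with no further travel. I back off, lift and move over the knob.

Call:
arm_command --plan '[{"jaw": 1,"offset": [-0.004,0,0],"delta_rot": [0,0,0]},{"jaw": 1,"offset": [-0.015,0,0],"delta_rot": [0,0,0]},{"jaw": 1,"offset": [-0.03,0,-0.01],"delta_rot": [0,0,0]},{"jaw": 1,"offset": [-0.04,0,-0.04],"delta_rot": [0,0,0]},{"jaw": 0,"offset": [-0.045,0,-0.08],"delta_rot": [0,0,0]},{"jaw": 0,"offset": [-0.045,0,-0.1],"delta_rot": [0,0,0]},{"jaw": 0,"offset": [-0.045,0,-0.1],"delta_rot": [0,0,0]},{"jaw": 0,"offset": [-0.045,0,-0.1],"delta_rot": [0,0,0]}]'

```text
time_s: 31.05
tcp_pos: [485.5, -45.3, 159.3]
tcp_rot: [-0.0, 1.0, 0.012, -0.007]
wrist_force: [0.1, 0.3, -0.4]
opening: 32.9
```

```bash
python3 - <<'E'
from h import *
wf()
c=camera("scene"); im=c["color"][:,:,::-1]
a=cv2.resize(im[165:250,240:380],None,fx=5.5,fy=5.5,interpolation=cv2.INTER_CUBIC)
for z in (30,40,50,60,70,80): print(z,((proj(c,f2w((-92,-135,z)))-[240,165])*5.5).round())
for m in mark_of("scene","lock_grip"): print("lg",(m["point"][::-1]-np.array([240,165]))*5.5,m["conf"])
t=camera("top"); tm=t["color"][:,:,::-1]
b=cv2.resize(tm[195:250,320:410],None,fx=8.5,fy=8.5,interpolation=cv2.INTER_CUBIC)[:,:770]
a=a[:,:765]; b=cv2.resize(b,(765,400)); a=cv2.resize(a,(765,int(a.shape[0]))) 
cv2.imwrite("pics/both.png",np.vstack([a[:200+0] if 0 else cv2.resize(a[:360],(765,360)),b[:240]*1 if 0 else cv2.resize(b,(459,240),interpolation=cv2.INTER_AREA) if 0 else np.pad(cv2.resize(b,(459,240)),((0,0),(0,306),(0,0)))]))
E
```

```text
t 31.05 f [-1.245e+02 -1.000e-01  1.593e+02] F_fix [ 0.1   0.33 -0.39] T [ 0.019  0.024 -0.008] open 32.9
30 [195. 176.]
40 [194. 162.]
50 [193. 147.]
60 [192. 132.]
70 [190. 117.]
80 [189. 102.]
lg [190.85 306.35] 0.65
lg [188.1 122.1] 0.45
```

View pics/both.png

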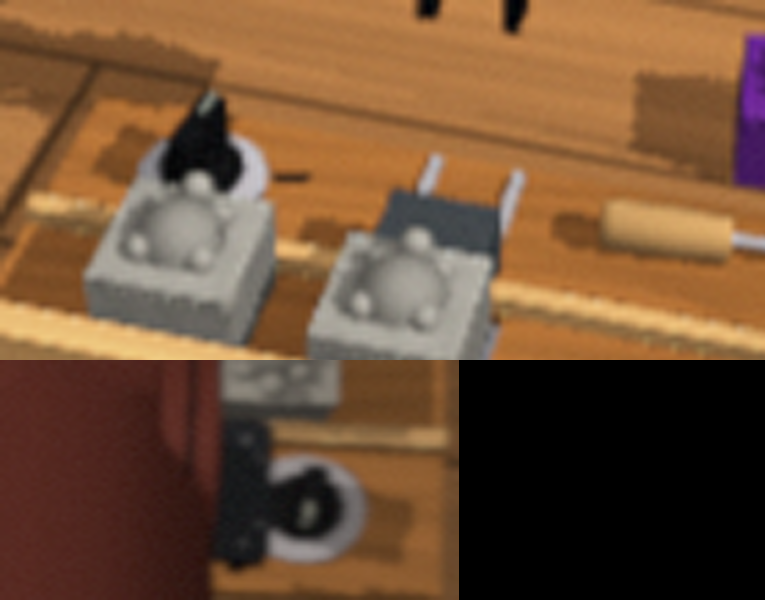

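The jaw touches the seated blank (lower scene crop). The knob bar top is at about z 70, its pointer (208,100) gives a lock angle near 0.2, and the index is at (290,177). Now I approach the knob.

```bash
python3 - <<'E'
from h import *
wf(); go((-92,-133.5,120),-0.18)
E
```

```text
t 31.2 f [-124.6   -0.   159. ] F_fix [-0.58 -0.18  0.97] T [ 0.005 -0.006 -0.014] open 40.6
go (-92, -133.5, 120) offset [0.0331, 0.1335, 0.0384] rot [0.0009, 0.016, 0.1808] | now f [-124.6, -0.0, 159.0]
```

Call:
arm_command --plan '[{"jaw": -0.1,"offset": [0.01,0.03,0.0],"delta_rot": [0,0.01,0.06]},{"jaw": -0.1,"offset": [0.02,0.08,0.01],"delta_rot": [0,0.016,0.12]},{"jaw": -0.1,"offset": [0.033,0.12,0.025],"delta_rot": [0,0.016,0.18]},{"jaw": -0.1,"offset": [0.033,0.133,0.038],"delta_rot": [0,0.016,0.18]},{"jaw": -0.1,"offset": [0.033,0.133,0.05],"delta_rot": [0,0.016,0.18]},{"jaw": -0.1,"offset": [0.033,0.133,0.057],"delta_rot": [0,0.016,0.18]},{"jaw": -0.1,"offset": [0.033,0.133,0.057],"delta_rot": [0,0.016,0.18]},{"jaw": -0.1,"offset": [0.033,0.133,0.057],"delta_rot": [0,0.016,0.18]}]'

```text
time_s: 32.2
tcp_pos: [520.9, -176.8, 102.0]
tcp_rot: [0.0, 0.997, -0.078, 0.001]
wrist_force: [0.2, 0.7, -0.4]
opening: 47.7
```

```bash
python3 - <<'E'
from h import *
wf(); go((-92,-133.5,63),-0.18)
c=camera("scene"); im=c["color"][:,:,::-1]
cv2.imwrite("pics/s8.png",cv2.resize(im[160:230,245:325],None,fx=8,fy=8,interpolation=cv2.INTER_CUBIC))
E
```

```text
t 32.2 f [ -92.  -132.3  102. ] F_fix [ 0.24  0.69 -0.36] T [0.012 0.056 0.002] open 47.7
go (-92, -133.5, 63) offset [0.0001, 0.0011, 0.039] rot [0.0009, -0.0011, 0.0019] | now f [-92.0, -132.3, 102.0]
```

View pics/s8.png

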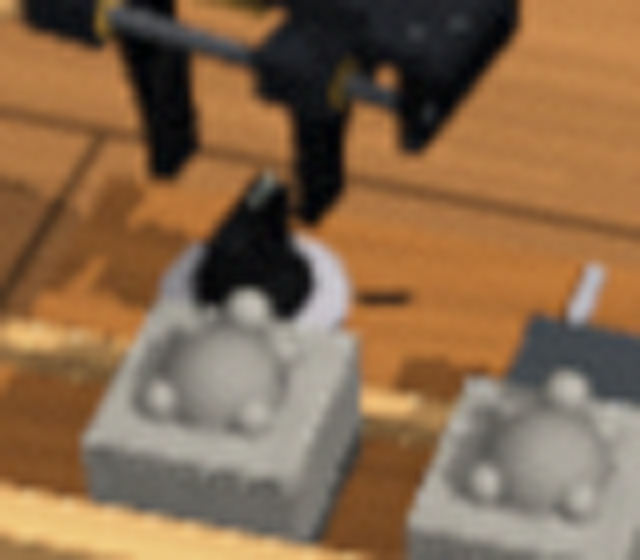

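The fingertips at (172,170) and (318,215) straddle the bar (≈(258,200)). Descend and grip.

Call:
arm_command --plan '[{"jaw": -0.1,"offset": [0,0,0.012],"delta_rot": [0,0,0]},{"jaw": -0.1,"offset": [0,0,0.024],"delta_rot": [0,0,0]},{"jaw": -0.1,"offset": [0,0,0.034],"delta_rot": [0,0,0]},{"jaw": -0.1,"offset": [0,0,0.039],"delta_rot": [0,0,0]},{"jaw": 0.3,"offset": [0,0,0.039],"delta_rot": [0,0,0]},{"jaw": 0.6,"offset": [0,0,0.039],"delta_rot": [0,0,0]},{"jaw": 1,"offset": [0,0,0.039],"delta_rot": [0,0,0]},{"jaw": 1,"offset": [0,0,0.039],"delta_rot": [0,0,0]}]'

```text
time_s: 33.25
tcp_pos: [521.3, -177.0, 63.5]
tcp_rot: [0.001, 0.997, -0.078, 0.001]
wrist_force: [0.8, 0.7, 3.5]
opening: 15.7
```

```bash
python3 - <<'E'
from h import *
wf(); go((-92,-133.5,63),-1.25)
E
```

```text
t 33.25 f [ -91.5 -132.5   63.5] F_fix [0.82 0.69 3.51] T [ 0.28  -0.045  0.03 ] open 15.7
go (-92, -133.5, 63) offset [-0.0003, 0.0011, 0.0005] rot [-0.0002, -0.0023, 1.0718] | now f [-91.5, -132.5, 63.5]
```

Call:
arm_command --plan '[{"jaw": 1,"offset": [0,0,0],"delta_rot": [0,0,0]},{"jaw": 1,"offset": [0,0,0],"delta_rot": [0,0,0]},{"jaw": 1,"offset": [0,0,0],"delta_rot": [0,0,0.1]},{"jaw": 1,"offset": [0,0,0],"delta_rot": [0,0,0.2]},{"jaw": 1,"offset": [0,0,0],"delta_rot": [0,0,0.3]},{"jaw": 1,"offset": [0,0,0],"delta_rot": [0,0,0.4]},{"jaw": 1,"offset": [0,0,0],"delta_rot": [0,0,0.5]},{"jaw": 1,"offset": [0,0,0],"delta_rot": [0,0,0.6]}]'

```text
time_s: 34.25
tcp_pos: [521.7, -176.2, 63.5]
tcp_rot: [-0.0, 0.929, -0.37, 0.001]
wrist_force: [0.7, 4.0, 0.6]
opening: 13.8
```

```bash
python3 - <<'E'
from h import *
wf(); go((-92,-133.5,63),-1.25)
E
```

```text
t 34.25 f [ -91.2 -131.7   63.5] F_fix [0.78 3.98 0.58] T [ 0.863 -0.21   0.128] open 13.8
go (-92, -133.5, 63) offset [0.0007, 0.0019, 0.0005] rot [-0.0016, -0.0016, 0.4692] | now f [-91.2, -131.7, 63.5]
```

Call:
arm_command --plan '[{"jaw": 1,"offset": [0,0,0],"delta_rot": [0,0,0.1]},{"jaw": 1,"offset": [0,0,0],"delta_rot": [0,0,0.2]},{"jaw": 1,"offset": [0,0,0],"delta_rot": [0,0,0.3]},{"jaw": 1,"offset": [0,0,0],"delta_rot": [0,0,0.38]},{"jaw": 1,"offset": [0,0,0],"delta_rot": [0,0,0.43]},{"jaw": 1,"offset": [0,0,0],"delta_rot": [0,0,0.47]},{"jaw": 1,"offset": [0,0,0],"delta_rot": [0,0,0.47]},{"jaw": 1,"offset": [0,0,0],"delta_rot": [0,0,0.47]}]'

```text
time_s: 35.25
tcp_pos: [522.1, -175.8, 63.6]
tcp_rot: [-0.001, 0.818, -0.576, 0.001]
wrist_force: [4.0, 3.0, -2.7]
opening: 13.6
```

```bash
python3 - <<'E'
from h import *
wf(); go((-92,-133.5,63),-1.25)
E
```

```text
t 35.25 f [ -90.7 -131.3   63.6] F_fix [ 4.02  2.88 -2.73] T [ 0.7   -1.033 -0.064] open 13.6
go (-92, -133.5, 63) offset [0.0017, 0.0019, 0.0006] rot [-0.0028, -0.0012, 0.0004] | now f [-90.7, -131.3, 63.6]
```

Release, lift and look.

Call:
arm_command --plan '[{"jaw": 0.4,"offset": [0,0,0],"delta_rot": [0,0,0]},{"jaw": 0.4,"offset": [0,0,0],"delta_rot": [0,0,0]},{"jaw": 0.4,"offset": [0,0,0],"delta_rot": [0,0,0]},{"jaw": 0.4,"offset": [0,0,-0.02],"delta_rot": [0,0,0]},{"jaw": 0.4,"offset": [0,0,-0.05],"delta_rot": [0,0,0]},{"jaw": 0.4,"offset": [0,0,-0.1],"delta_rot": [0,0,0]},{"jaw": 0.4,"offset": [0,0,-0.15],"delta_rot": [0,0,0]},{"jaw": 0.4,"offset": [0,0,-0.2],"delta_rot": [0,0,0]}]'

```text
time_s: 36.25
tcp_pos: [521.0, -175.9, 265.2]
tcp_rot: [-0.001, 0.817, -0.576, 0.001]
wrist_force: [1.1, -0.2, -0.1]
opening: 26.0
```

```bash
python3 - <<'E'
from h import *
wf(); go((-200,-330,260),-0.6)
E
```

```text
t 36.25 f [ -91.9 -131.4  265.2] F_fix [ 1.05 -0.24 -0.12] T [ 0.068 -0.06  -0.012] open 26.0
go (-200, -330, 260) offset [0.1544, 0.1653, 0.005] rot [-0.0019, -0.002, -0.65] | now f [-91.9, -131.4, 265.2]
```

Call:
arm_command --plan '[{"jaw": 0.4,"offset": [0.03,0.03,0],"delta_rot": [0,0,0]},{"jaw": 0.4,"offset": [0.06,0.06,0],"delta_rot": [0,0,0]},{"jaw": 0.4,"offset": [0.09,0.09,0],"delta_rot": [0,0,0]},{"jaw": 0.4,"offset": [0.11,0.12,0],"delta_rot": [0,0,0]},{"jaw": 0.4,"offset": [0.13,0.14,0],"delta_rot": [0,0,0]},{"jaw": 0.4,"offset": [0.15,0.165,0],"delta_rot": [0,0,0]},{"jaw": 0.4,"offset": [0.15,0.165,0],"delta_rot": [0,0,0]},{"jaw": 0.4,"offset": [0.15,0.165,0],"delta_rot": [0,0,0]}]'

```text
time_s: 37.25
tcp_pos: [416.2, -372.2, 264.8]
tcp_rot: [-0.001, 0.818, -0.576, 0.001]
wrist_force: [0.3, 0.6, 0.1]
opening: 26.0
```

```bash
python3 - <<'E'
from h import *
wf()
c=camera("top"); tm=c["color"][:,:,::-1]
b=cv2.resize(tm[165:255,275:415],None,fx=5.7,fy=5.7,interpolation=cv2.INTER_CUBIC)
cv2.imwrite("pics/t9.png",b)
for th in (1.15,1.25,1.35): print(th,[((proj(c,f2w((-92-r*np.cos(th),-133+r*np.sin(th),70)))-[275,165])*5.7).round().tolist() for r in (0,20)])
E
```

```text
t 37.25 f [-201.  -325.3  264.8] F_fix [0.31 0.56 0.05] T [ 0.13  -0.034  0.003] open 26.0
1.15 [[602.0, 351.0], [563.0, 366.0]]
1.25 [[602.0, 351.0], [561.0, 362.0]]
1.35 [[602.0, 351.0], [560.0, 358.0]]
```

View pics/t9.png

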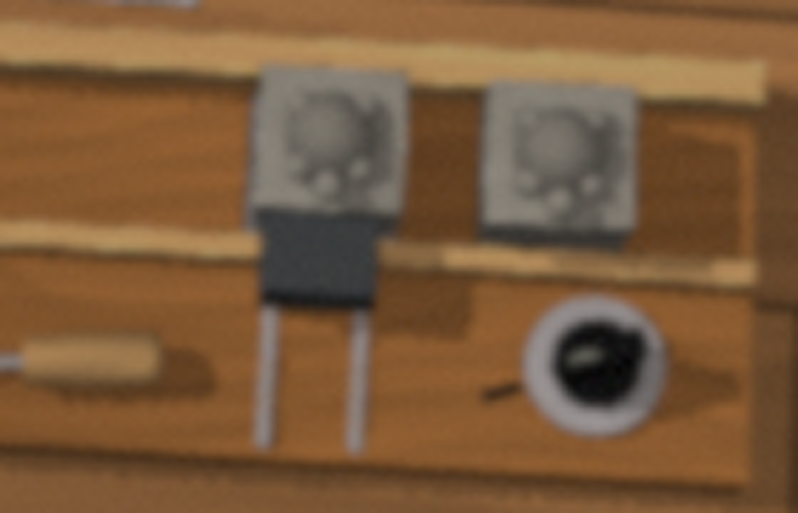

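The jaw is tight on the seated blank, and the pointer ((600,353)–(570,363)) points roughly at the index (502,391). I'll measure it more precisely.

```bash
python3 - <<'E'
from h import *
acc=[]
for i in range(6): c=camera("top"); acc.append(c["color"].astype(float))
g=np.mean(acc,0).mean(2)
def axis(g,x0,x1,y0,y1,f,z):
    s=g[y0:y1,x0:x1]; w=np.clip(f(s),0,None); Y,X=np.mgrid[y0:y1,x0:x1]
    P=np.array([w2f(at_z(c,y,x,z))[:2] for y,x in zip(Y.ravel(),X.ravel())]); w=w.ravel()
    m=(w[:,None]*P).sum(0)/w.sum(); D=P-m; C=(w[:,None]*D).T@D/w.sum(); e,v=np.linalg.eigh(C); d=v[:,1]; d=d if d[1]>0 else -d
    print(m.round(1),"angle cw from -x",round(np.arctan2(d[1],-d[0]),3),e.round(1))
axis(g,373,382,225,231,lambda s:s-75,70)
print(g[224:232,371:386].round().astype(int))
axis(g,358,366,230,238,lambda s:np.median(s)-12-s,30)
print(g[230:238,356:368].round().astype(int))
E
```

```text
[ -93.5 -123.9] angle cw from -x 1.52 [-0.   2.6]
[[136 109  73  40  23  19  19  20  20  20  19  18  19  23  22]
 [129  94  53  27  24  27  35  37  35  28  20  18  20  18  20]
 [120  82  41  32  46  59  67  67  58  42  26  20  20  19  17]
 [114  73  38  44  66  77  86  80  66  46  27  20  18  18  12]
 [108  65  35  45  62  64  63  58  47  32  20  14  13   9  10]
 [106  63  30  31  39  34  29  24  18  14  10  10  10   9  13]
 [115  73  33  18  18  15  12   8  10   9  10  13  12  12  18]
 [129  93  51  19   9   9  10  10  11  13  14  13  14  14  21]]
[-105.5  -88.2] angle cw from -x 1.242 [ 2.4 21.5]
[[ 95  96  96  95  96  95  96  94  94  94 107 130]
 [ 96  96  96  95  96  95  94  91  87  87 102 125]
 [ 94  93  92  90  86  83  79  71  65  65  84 114]
 [ 90  90  87  78  67  59  55  51  51  59  76 103]
 [ 88  89  85  72  58  52  56  62  68  76  85  99]
 [ 89  89  87  79  71  71  77  83  84  88  90  95]
 [ 91  91  90  89  86  87  90  90  90  92  91  92]
 [ 92  92  92  92  92  93  93  93  93  93  93  92]]
```

```bash
python3 - <<'E'
from h import *
c=camera("top"); g=np.mean([camera("top")["color"].astype(float).mean(2) for _ in range(4)],0)
Y,X=np.mgrid[224:231,374:382]; s=g[224:231,374:382]
for th in (25,35,45):
    w=np.clip(s-th,0,None); cy=(w*Y).sum(0)/w.sum(0); cx=X[0]; ok=w.sum(0)>15
    P=np.array([w2f(at_z(c,y,x,70)) for y,x in zip(cy[ok],cx[ok])]); k=np.polyfit(P[:,1],P[:,0],1,w=np.sqrt(w.sum(0)[ok])); print(th,"lock",round(np.arctan2(1,-k[0]),3),ok.sum(), "x at y=-133:",np.polyval(k,-133).round(1))
E
```

```text
25 lock 1.431 7 x at y=-133: -91.9
35 lock 1.423 7 x at y=-133: -92.0
45 lock 1.354 5 x at y=-133: -91.4<stdin>:5: RuntimeWarning: invalid value encountered in divide
```

```bash
python3 - <<'E'
from h import *
from scipy.optimize import least_squares
c=camera("top"); g=np.mean([camera("top")["color"].astype(float).mean(2) for _ in range(10)],0)
x0,x1,y0,y1=374,386,223,232
Y,X=np.mgrid[y0:y1,x0:x1]; Q=np.array([w2f(at_z(c,y,x,70))[:2] for y,x in zip(Y.ravel(),X.ravel())]); s=g[y0:y1,x0:x1].ravel()
from scipy.special import erf
def box(u,lo,hi,sg): return .5*(erf((u-lo)/sg)-erf((u-hi)/sg))
def model(p):
    cx,cy,th,sg,wA,wB,bt,bg1,gx,gy,a,b=p
    d=np.array([-np.cos(th),np.sin(th)]); n=np.array([np.sin(th),np.cos(th)])
    D=Q-[cx,cy]; u=D@d; v=D@n
    line=box(u,a,b,sg)*box(v,-wA,wA,sg); bar=box(u,-21,21,sg)*box(v,-7,7,sg)
    return wB*line+bt*bar+bg1+gx*D[:,0]+gy*D[:,1]
m=(Q[:,1]<-112)&(np.abs(Q[:,0]+92)<10)
for th in (1.1,1.25,1.45):
    r=least_squares(lambda p:(model(p)-s)[m],[-92,-132,th,3,1.5,80,5,12,0,0,0,20],x_scale=[1,1,.1,1,1,20,5,5,.5,.5,2,2],bounds=([-97,-140,.5,1,.5,0,-20,-50,-5,-5,-8,10],[-87,-125,2,8,4,400,60,100,5,5,10,25])); print(r.cost.round(1),m.sum(),r.x.round(2))
E
```

```text
1564.1 92 [-9.0340e+01 -1.3664e+02  1.3200e+00  4.0600e+00  6.1000e-01  3.9998e+02
 -1.5800e+00  1.7940e+01  6.7000e-01  3.3000e-01  5.9300e+00  2.0990e+01]
1564.1 92 [-9.0340e+01 -1.3663e+02  1.3200e+00  4.0600e+00  6.1000e-01  4.0000e+02
 -1.5800e+00  1.7940e+01  6.7000e-01  3.3000e-01  5.9200e+00  2.0980e+01]
1560.5 92 [-9.3130e+01 -1.2581e+02  1.3100e+00  4.1000e+00  6.1000e-01  4.0000e+02
 -2.3600e+00  1.9900e+01  6.7000e-01  3.2000e-01 -5.3100e+00  1.0000e+01]
```

```bash
python3 -c "
from station import *
print(state()['time_s'],sign_off())"
```

```text
the job is handed in; nothing more can be done
38.4 None
```

The job is handed in at 38.4 s. The solid blank is seated and clamped, and the lock knob is turned to the index line. The one open point is the knob angle, where two checks disagree slightly.

- **Which is solid:** The left blank needed about 6 N to slide steadily (4–7 N across the readings). The right needed 1–3 N, so the left is the solid one.
- **Seating:** I slid the left blank along the channel until it dropped into the seat. A 12.5 N push no longer moved it, and its corners fitted the lowered position in the picture.
- **Right blank:** While feeling it I had slid the right blank about 5 mm over the seat's edge. I slid it back before seating the other. It now stands near y −107, about 34 mm from the seated blank in the last picture.
- **Jaw:** Pressed home with 19 N, with no further travel.
- **Knob:** Turned clockwise until the gripper was at 1.25 rad, with the pads flat on the bar. A rough measurement of the pointer in the top picture gave 1.32 (1.35–1.43 by a cruder fit), against 1.24 for the index line. I trusted the gripper's reading because the pointer is only a few pixels long.

The last top picture showed the jaw against the blank and the gripper well clear. The chisel handle, the only other listed thing inside that crop, looked unmoved.

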